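# Gauge a pivot sleeve in the ring row and flag its size

## Robot

A 6-joint arm with a two-finger parallel gripper is mounted at the origin on the work surface. World frame = base frame: x ahead of the robot, y to its left, z up, the work surface at z = 0. Lengths are in mm, angles in rad, forces in N, time in s.
With the tool pointing down it reaches from about 275 to 1000 mm from the base axis. Payload 8.4 kg.
Tool frame: the origin (TCP) lies between the finger pads; the fingertips stand r.finger_overhang ahead of it and the grasp point (between the pads) is the TCP (r.finger_overhang is the distance from the TCP to the fingertips, in mm); z points along the fingers, y is the line along which they close (so a half turn about z gives the same grasp; the last joint's range is limited). The gripper opens to 85 mm and grips with 20 to 120 N. Pads are 22 mm wide; open, the fingers measure 114 mm over their backs; the gripper's body (76 mm by 85 mm) begins 54 mm behind the grasp point. The pads swing forward as they close: fully open they stand 13 mm farther back than shut.
Start: joints at [1.314, 0.353, 1.633, -0, 1.155, -0.002], TCP at [157.531, 604.824, 220.681] pointing down, gripper open.
Joint ranges: [-2.63, 2.63], [-0.92, 2.1], [0.06, 2.66], [-1.3, 4.44], [0, 2.69], [-3.02, 3.02]. Speed limits (rad/s): [2.22, 2.22, 2.79, 3.14, 3.14, 3.14].

## Interface

Orientations are given as [roll, pitch, yaw] about the fixed x, y, z axes, in that order (R = Rz(yaw) Ry(pitch) Rx(roll)).
In Python, from rig import r, cams, sign_off gives the robot as it stands.
- The arm moves only by the shell command python3 -m crank 'ROWS' [FORCE]. ROWS is JSON, a list of rows, each a list of 7 numbers: the shift along the tool's x, y, z in m, then the turn, a rotation vector about the tool's x, y, z in rad, then the closure, from 0 (fully open) to 1 (shut). In form: [[dx, dy, dz, ax, ay, az, gripper], ...]. A call has 1 to 5 rows; each row is the pose to reach, as a shift and turn from the pose commanded when the call began, along the tool's axes at that moment; what a row does not reach only later rows make up. A row lasts 1/10 s, in which the tool goes at most 50 mm and 8.59 degrees, less where a joint would pass 70% of its speed; a pose out of reach is approached as far as the arm can. A call with a gripper value outside its range is refused whole. The fingers move at their own pace and stop on an object; FORCE is the grip in N (left out, the last holds). Time passes only in rows, so rows that repeat a pose let the fingers close. It gives the time, the measured TCP pose, the force, the opening and the grip force at its end, in the units of the state.
- r.sense(): the state, without advancing time (a new reading comes with each control period).
- cams.grab_frame(name): name is "side" or "top" or "wrist"; returns a dict with "image" (384x512x3 uint8, red, green, blue), "fx", "fy", "cx", "cy" (pixels), "D" ([k1, k2, p1, p2, k3] as OpenCV has them; the pictures are not rectified), "position" and "orientation" of the camera in the world. Camera axes: x right, y down, z forward; pixel columns grow to the right and rows downward; lengths in mm; the calibration is good to about 2 mm. A picture is of the moment at which its call begins. There is no depth.
- sign_off(): hands the job in; it is judged then, once.
The state is a dict: "clock": time; "qpos": joint angles; "qvel": joint speeds; "joint_efforts": joint torques, N m; "eef_pos": TCP position; "tcp_rot": TCP orientation; "contact_force": force on the tool from outside, world axes, zero at the start; "wrist_torque": the same for the moment, N m; "opening": opening from 0.0 (shut) to 1.0 (fully open); "grasp_force": force on a finger pad.
Only numpy, scipy, OpenCV 4.12 (cv2) and the standard library are available. Lean on these libraries where they do the work, as an engineer would, in place of code of your own. Each camera call takes 0.05 s, during which the arm holds its last target. There are 200 camera calls.

## Task

Without forcing it, push the steel tube that lies in line with the rings along its lane, under the spring roller and through the rings, until one ring stops it, and leave it there against that ring. Then slide the red marker along its track until it stands level with the ring that stopped the tube, and let go. Leave the other two tubes, the jar and the tape roll alone.

Things in the scene. Friction and masses are not known exactly. Their poses are not given: they have to be found in the camera images.
- gauge: the ring gauge, fixed: black base plate, 12 mm thick, from x -285 to 115 mm and y -142 to 92 mm in its frame. Origin on the bench under the ring lane, at the front face of ring 1; x is the push direction (from the loading end through the rings), y to the left of it, z up. The ring lane runs along y = 0; two spare lanes lie alongside at y = -55 and -110 mm.
- lane_start (a point): loading end of the ring lane, at the bottom of its V, 25.5 mm above the bench. The lane is a shallow V of two steel strips, 14 mm wide in all, its edges 29 mm above the bench, and runs on through all the rings. A tube rests in the V, its underside about 27 mm and its axis 35 to 40 mm above the bench. Pushing it along the V alone takes about 1 to 3 N.
- roller_rest (a point): resting centre of the black spring roller (24 mm in diameter) over the ring lane. It hangs on a trailing arm between two blue cheeks, 79 mm high, at gauge x -52 to -36 mm and y 23 to 28 mm to either side. Once the nose of the tube meets and lifts it, pushing takes 3 to 10 N, as the roller rides on the tube. A ring that is too small is a hard stop.
- tube_a: one of three plain steel tubes (pivot sleeves), 170 mm long, outside diameters unmarked, 17 to 27 mm, all different; 0.15 to 0.37 kg. Origin on its axis at mid-length; x along the tube in the push direction, so the nose is 85 mm along +x, the tail 85 mm along -x. Which tube lies in the ring lane differs from start to start; the other two lie in the spare lanes and stay there.
- tube_b: one of three plain steel tubes (pivot sleeves), 170 mm long, outside diameters unmarked, 17 to 27 mm, all different; 0.15 to 0.37 kg. Origin on its axis at mid-length; x along the tube in the push direction, so the nose is 85 mm along +x, the tail 85 mm along -x. Which tube lies in the ring lane differs from start to start; the other two lie in the spare lanes and stay there.
- tube_c: one of three plain steel tubes (pivot sleeves), 170 mm long, outside diameters unmarked, 17 to 27 mm, all different; 0.15 to 0.37 kg. Origin on its axis at mid-length; x along the tube in the push direction, so the nose is 85 mm along +x, the tail 85 mm along -x. Which tube lies in the ring lane differs from start to start; the other two lie in the spare lanes and stay there.
- ring1 (a point): centre of the bore of ring 1 (ring 1, nearest the loading end, is the widest, ring 5 the narrowest), on the front face that an oncoming tube meets. Rings are 8 mm thick, front faces 20 mm apart; bores shrink by 4 mm from ring to ring, from 32 to 16 mm. Ring tops are 47 to 64 mm above the bench.
- ring2 (a point): centre of the bore of ring 2 (ring 1, nearest the loading end, is the widest, ring 5 the narrowest), on the front face that an oncoming tube meets. Rings are 8 mm thick, front faces 20 mm apart; bores shrink by 4 mm from ring to ring, from 32 to 16 mm. Ring tops are 47 to 64 mm above the bench.
- ring3 (a point): centre of the bore of ring 3 (ring 1, nearest the loading end, is the widest, ring 5 the narrowest), on the front face that an oncoming tube meets. Rings are 8 mm thick, front faces 20 mm apart; bores shrink by 4 mm from ring to ring, from 32 to 16 mm. Ring tops are 47 to 64 mm above the bench.
- ring4 (a point): centre of the bore of ring 4 (ring 1, nearest the loading end, is the widest, ring 5 the narrowest), on the front face that an oncoming tube meets. Rings are 8 mm thick, front faces 20 mm apart; bores shrink by 4 mm from ring to ring, from 32 to 16 mm. Ring tops are 47 to 64 mm above the bench.
- ring5 (a point): centre of the bore of ring 5 (ring 1, nearest the loading end, is the widest, ring 5 the narrowest), on the front face that an oncoming tube meets. Rings are 8 mm thick, front faces 20 mm apart; bores shrink by 4 mm from ring to ring, from 32 to 16 mm. Ring tops are 47 to 64 mm above the bench.
- marker (a joint): travel of the red marker along its track in m, 0 to 0.16, growing in the push direction (gauge x). The marker stands level with ring 1 at 0.064, ring 2 at 0.084, ring 3 at 0.104, ring 4 at 0.124 and ring 5 at 0.144 (the middle of the ring's thickness). It slides with about 1.5 N and stays where it is left.
- marker_grip (a point): point in the middle of the marker's red post, 53 mm above the bench, at gauge y = 70 mm. The post is 12 mm along the track, 14 mm across it; its top is 64 mm above the bench and its foot, a black slider 20 x 18 mm, reaches to 23 mm above the bench.
- jar: closed amber jar, 64 mm in diameter, 90 mm high, origin at the centre of its underside; to be left alone
- tape: roll of yellow masking tape lying flat, 100 mm in diameter, 24 mm high, origin at the centre of its underside; to be left alone
Things that resemble listed ones, but are neither listed nor needed, are in the scene too. Leave any green or purple look-alike of the tube_a alone. What is shaped like the tube_c but blue is not meant.

How it is judged:
By the outcome, as a careful person would: the job done as asked, in the order asked, and still so for the second after the job is handed in, with the robot touching nothing.
It also fails if it takes over 61 s, if anything falls off the work surface, if the arm or the gripper's body presses on something with over 40 N, if the wrist force passes 120 N, or if a joint passes its speed limit or range.

## Working session

There is one attempt and no reset: what is moved stays moved. The work goes in short steps, Python scripts to look and compute and a shell command to move; the robot and the scene stay as the last step left them, time stands still between calls to the robot, and variables do not carry over. Pictures are saved under pics/ and viewed, at most 10 in all, crops included, and the job is handed in when it is done.

```bash
mkdir -p pics; ls
python3 - <<'E'
from rig import r,cams
import cv2,numpy as np
print(r.sense(), r.finger_overhang)
for n in("top","side"):
    f=cams.grab_frame(n); cv2.imwrite(f"pics/{n}0.png",f["image"][...,::-1])
    np.save(f"pics/{n}0.npy",f,allow_pickle=True)
    print({k:v for k,v in f.items() if k!="image"})
E
```

```text
pics
{'clock': 0.0, 'qpos': array([ 1.31360916e+00,  3.53640770e-01,  1.63413008e+00, -1.33775255e-06,
        1.15520929e+00, -2.40155742e-03]), 'qvel': array([-9.58321142e-04, -1.29264759e-04,  1.29069092e-03,  3.75428524e-05,
        5.96446677e-04,  1.01798836e-03]), 'joint_efforts': array([-1.30407298e-03, -6.05268574e+01, -3.42049563e+01, -1.50485653e-05,
        9.74100869e-03, -1.02722464e-05]), 'eef_pos': array([157.40013532, 604.34794869, 219.96803858]), 'tcp_rot': array([-3.14020516e+00, -2.10900596e-06,  2.88680758e+00]), 'contact_force': array([-0.11382538,  0.2130797 ,  0.37947575]), 'wrist_torque': array([ 0.02677517, -0.03970003,  0.00403704]), 'grasp_force': 0.0, 'opening': 0.9990925756075394} 19.0
{'fx': 388.7697705142684, 'fy': 388.7697705142684, 'cx': 253.64611299299946, 'cy': 194.48759974180962, 'D': array([-0.07214271,  0.        ,  0.        ,  0.        ,  0.        ]), 'position': array([ 378.37264778,   -8.21366148, 1104.07699154]), 'orientation': array([-3.01017578,  0.01546422, -1.55449142])}
{'fx': 478.566249494311, 'fy': 478.566249494311, 'cx': 256.7146821451253, 'cy': 184.41902962043235, 'D': array([-0.18461866,  0.        ,  0.        ,  0.        ,  0.        ]), 'position': array([-175.45272061, -774.84037536,  877.71407672]), 'orientation': array([-2.23553796,  0.01739775, -0.76661487])}
```

View pics/top0.png

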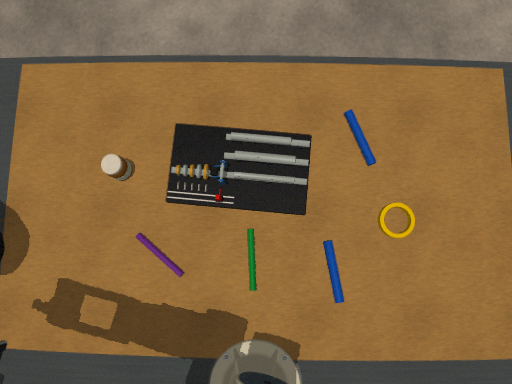

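View pics/side0.png

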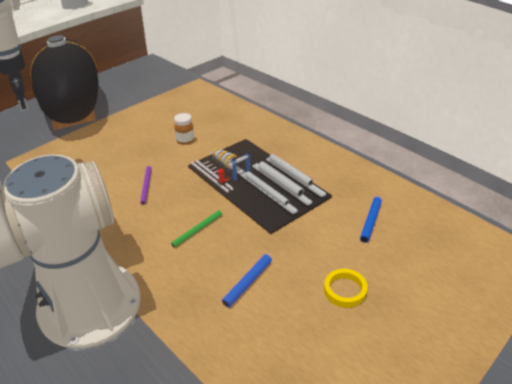

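The top view shows the gauge at columns 167-311 and rows 124-214. The rings are at its left end (about 172-206, 171), the red marker is at (219,197), and the ring-lane tube runs from about (228,175) to (306,181).

```bash
cat > h.py <<'E'
import numpy as np,cv2
from scipy.spatial.transform import Rotation as R
def K(f): return np.array([[f["fx"],0,f["cx"]],[0,f["fy"],f["cy"]],[0,0,1.]])
def plane(f,uv,z):
    p=cv2.undistortPoints(np.float64(uv).reshape(-1,1,2),K(f),f["D"]).reshape(-1,2)
    d=R.from_euler('xyz',f["orientation"]).apply(np.c_[p,np.ones(len(p))]); c=f["position"]
    return (c+d*((z-c[2])/d[:,2])[:,None])
def proj(f,P):
    Rm=R.from_euler('xyz',f["orientation"]).inv(); 
    return cv2.projectPoints(np.float64(P).reshape(-1,3),Rm.as_rotvec(),Rm.apply(-f["position"]),K(f),f["D"])[0].reshape(-1,2)
E
python3 - <<'E'
from h import *
f=np.load("pics/top0.npy",allow_pickle=True).item(); im=f["image"]
m=((im.max(2)<60)).astype(np.uint8); m[:100]=0;m[235:]=0;m[:,:150]=0;m[:,330:]=0
m=cv2.morphologyEx(m,cv2.MORPH_CLOSE,np.ones((15,15)))
c=max(cv2.findContours(m,0,2)[0],key=cv2.contourArea)
b=plane(f,c.reshape(-1,2)+0.0,12)[:,:2].astype(np.float32)
rr=cv2.minAreaRect(b);print(rr)
bx=cv2.boxPoints(rr);print(bx)
cen=np.array(rr[0]); 
e=[(bx[i]-bx[i-1]) for i in range(4)]; l=[v for v in e if np.linalg.norm(v)>300 and v[1]>0][0]
ex=l/np.linalg.norm(l); ey=np.array([-ex[1],ex[0]]); o=cen+85*ex+25*ey
print("ex",ex,"yaw",np.arctan2(ex[1],ex[0]),"o",o)
np.save("g.npy",np.r_[o,ex])
g=lambda P:np.array([[*(o+x*ex+y*ey),z] for x,y,z in P])
red=(im[...,0]>120)&(im[...,1]<50)&(im[...,2]<50); ys,xs=np.nonzero(red); uv=[xs.mean(),ys.mean()]
p=plane(f,[uv],55)[0,:2]-o; print("marker",uv,p@ex,p@ey,len(xs))
# unwarp top image in gauge frame at z=35
s=1.8
X,Y=np.meshgrid(np.arange(-300,130,1/s),np.arange(-150,100,1/s))
G=g(np.c_[X.ravel(),Y.ravel(),np.full(X.size,36)])
uv=proj(f,G).astype(np.float32).reshape(*X.shape,2)
w=cv2.remap(im,uv,None,cv2.INTER_CUBIC)
for x in range(-300,130,20): cv2.putText(w,'|',(int((x+300)*s)-3,8),0,.3,(255,255,0),1)
cv2.imwrite("pics/w.png",w[...,::-1])
E
```

```text
((598.436279296875, 54.448394775390625), (397.0856628417969, 233.9576873779297), 85.59366607666016)
[[ 466.5493  -134.5202 ]
 [ 699.8154  -152.495  ]
 [ 730.32324  243.41699]
 [ 497.05713  261.39178]]
ex [0.0768293  0.99704427] yaw 1.4938912 o [580.04066229 141.11789131]
marker [np.float64(217.74074074074073), np.float64(195.22222222222223)] -37.98482557544714 63.95663604766834 27
```

View pics/w.png

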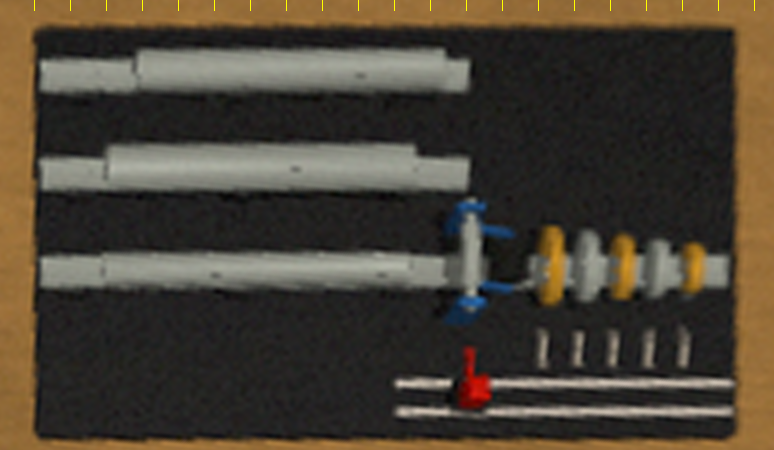

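The unwarped view shows the ring-lane tube lying thin between gauge x of about -243 and -72. The roller sits at x of about -45, and the marker is at x of about -39, so its travel is about 0.021. I'll go above the loading end with the fingers shut.

```bash
python3 -m crank '[[-0.034,-0.036,0,0,0,0,1],[-0.068,-0.073,0,0,0,0,1],[-0.102,-0.109,0,0,0,0,1],[-0.136,-0.146,0,0,0,0,1],[-0.171,-0.182,0,0,0,0,1]]' 30 && python3 -m crank '[[-0.034,-0.036,0,0,0,0,1],[-0.068,-0.073,0,0,0,0,1],[-0.102,-0.109,0,0,0,0,1],[-0.136,-0.146,0,0,0,0,1],[-0.171,-0.182,0,0,0,0,1]]' && python3 -m crank '[[-0.034,-0.036,0,0,0,0,1],[-0.068,-0.073,0,0,0,0,1],[-0.102,-0.109,0,0,0,0,1],[-0.136,-0.146,0,0,0,0,1],[-0.171,-0.182,0,0,0,0,1]]' && python3 -m crank '[[-0.034,-0.036,0,0,0,-0.1,1],[-0.060,-0.066,0,0,0,-0.178,1],[-0.060,-0.066,0,0,0,-0.178,1],[-0.060,-0.066,0,0,0,-0.178,1]]'
cat >> h.py <<'E'
def tool(s,o,ex):
    "print TCP in gauge frame, yaw error"
    ey=np.array([-ex[1],ex[0]]); p=s["eef_pos"][:2]-o
    return np.round([s["clock"],p@ex,p@ey,s["eef_pos"][2]],1),np.round(s["tcp_rot"],3),np.round(s["contact_force"],1)
def G():
    g=np.load("g.npy"); return g[:2],g[2:]
E
python3 - <<'E'
from rig import r,cams
from h import *
f=cams.grab_frame("wrist");cv2.imwrite("pics/w1.png",f["image"][...,::-1]);np.save("pics/w1.npy",f,allow_pickle=True)
print(tool(r.sense(),*G()),f["position"])
E
```

```text
clock: 0.6
eef_pos: [277.2, 384.0, 220.4]
tcp_rot: [-3.141, -0.0, 2.887]
contact_force: [1.0, 1.1, -1.1]
opening: 0.141
grasp_force: 0.0
clock: 1.1
eef_pos: [396.6, 165.2, 220.7]
tcp_rot: [3.141, 0.0, 2.887]
contact_force: [1.5, 1.0, 0.2]
opening: -0.001
grasp_force: 0.0
clock: 1.6
eef_pos: [516.0, -53.8, 220.5]
tcp_rot: [3.142, -0.0, 2.886]
contact_force: [1.3, 0.8, 0.4]
opening: 0.0
grasp_force: 0.0
clock: 2.0
eef_pos: [556.7, -131.3, 219.9]
tcp_rot: [3.141, -0.001, 3.062]
contact_force: [-0.4, -0.8, -0.7]
opening: -0.002
grasp_force: 0.0
(array([   2. , -272.5,    2.7,  220.1]), array([ 3.141e+00, -1.000e-03,  3.063e+00]), array([-0.4,  0.2, -0.4])) [ 486.354855   -124.7325217   372.86103077]
```

View pics/w1.png

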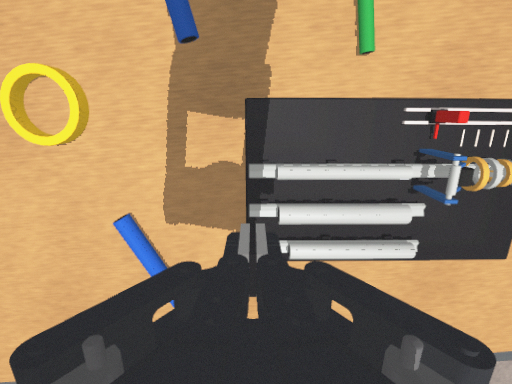

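The wrist view shows the lane start at (249,171), the tail of the ring-lane tube at (277,172), the plate corner at (246,98) and the marker at (452,117).

Run:
```python
from h import *
f=np.load("pics/w1.npy",allow_pickle=True).item(); o,ex=G(); ey=np.array([-ex[1],ex[0]])
for n,uv,z in [("lane start",(249,171),28),("tail",(277,172),36),("corner L",(246,98),12),("corner R",(246,260),12),("nose end lane-edge",(410,172),38),("marker top L",(435,110),64),("marker R",(468,116),60),("lane2",(249,211),28)]:
    p=plane(f,[uv],z)[0,:2]-o; print(n,np.round([p@ex,p@ey],1))
```

```text
lane start [-276.8   -2. ]
tail [-241.1   -1.7]
corner L [-280.2   88.9]
corner R [-282.3 -141.9]
nose end lane-edge [-71.9  -1.5]
marker top L [-70.3  74.4]
marker R [-28.5  68.1]
lane2 [-277.1  -57.4]
```

```bash
python3 - <<'E'
from h import *
o,ex=G(); ey=np.array([-ex[1],ex[0]]); np.save("g.npy",np.r_[o+2*ex-2*ey,ex])
E
python3 -m crank '[[-0.005,-0.004,0.045,0,0,0,1],[-0.005,-0.004,0.090,0,0,0,1],[-0.005,-0.004,0.130,0,0,0,1],[-0.005,-0.004,0.155,0,0,0,1],[-0.005,-0.004,0.167,0,0,0,1]]' && python3 -m crank '[[0,0,0,0,0,0,1],[0,0,0,0,0,0,1]]'
python3 - <<'E'
from rig import r,cams
from h import *
f=cams.grab_frame("wrist");cv2.imwrite("pics/w2.png",f["image"][...,::-1]);np.save("pics/w2.npy",f,allow_pickle=True)
print(tool(r.sense(),*G()))
E
```

```text
clock: 2.55
eef_pos: [559.7, -133.2, 51.4]
tcp_rot: [3.141, -0.004, 3.066]
contact_force: [-0.3, -0.3, 0.3]
opening: -0.002
grasp_force: 0.0
clock: 2.75
eef_pos: [562.5, -134.6, 54.8]
tcp_rot: [-3.141, 0.001, 3.065]
contact_force: [-0.1, 0.6, -0.4]
opening: -0.001
grasp_force: 0.0
(array([   2.8, -278.5,   -2.1,   55.3]), array([-3.141e+00,  2.000e-03,  3.065e+00]), array([1.2, 0.1, 0.2]))
```

View pics/w2.png

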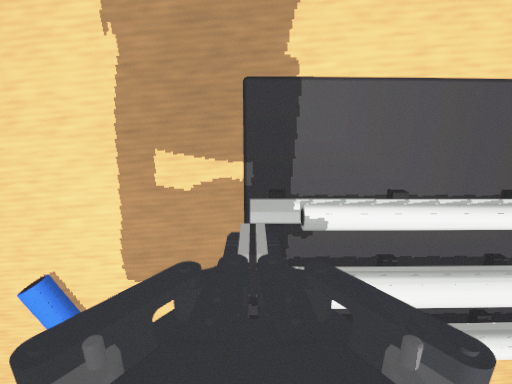

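The lane end is at (250-300,211) and the tube tail at (303,215). The fingertips show at about (253,228), so I'll check the sideways offset.

Run:
```python
from rig import r
from h import *
f=np.load("pics/w2.npy",allow_pickle=True).item(); o,ex=G(); ey=np.array([-ex[1],ex[0]]);s=r.sense()
t=s["eef_pos"]; 
for n,uv,z in [("lane edge hi",(275,200),29),("lane edge lo",(275,223),29),("plate L",(245,77),12),("tube hi",(400,199),37),("tube lo",(400,230),37),("tail",(303,215),37)]:
    p=plane(f,[uv],z)[0]; q=p[:2]-o; d=p[:2]-t[:2]; print(n,"gauge",np.round([q@ex,q@ey],1),"rel TCP",np.round([d@ex,d@ey],1))
for dx in(-15,15):
  for dy in(0,11): print(dx,dy,proj(f,np.r_[t[:2]+dx*ex+dy*ey,t[2]-19]))
print(tool(s,*G()))
```

```text
lane edge hi gauge [-261.6    9.5] rel TCP [16.9 11.6]
lane edge lo gauge [-261.2   -7.8] rel TCP [17.3 -5.7]
plate L gauge [-282.3   91. ] rel TCP [-3.8 93. ]
tube hi gauge [-178.9   12.9] rel TCP [99.6 15. ]
tube lo gauge [-175.4   -9.6] rel TCP [103.1  -7.6]
tail gauge [-243.1    1.5] rel TCP [35.4  3.6]
-15 0 [[228.57113724 219.46756181]]
-15 11 [[228.17410402 204.21466666]]
15 0 [[272.62837455 219.50622679]]
15 11 [[272.98749082 204.25227025]]
(array([   2.8, -278.5,   -2.1,   55.3]), array([-3.141e+00,  2.000e-03,  3.065e+00]), array([1.2, 0.1, 0.2]))
```

```bash
python3 -m crank '[[0.0025,0.005,0.002,0,0,0,1],[0.0025,0.010,0.002,0,0,0,1],[0.0025,0.014,0.002,0,0,0,1],[0.0025,0.017,0.002,0,0,0,1],[0.0025,0.020,0.002,0,0,0,1]]' && python3 -m crank '[[0,0.003,0,0,0,0,1],[0,0.006,0,0,0,0,1],[0,0.009,0,0,0,0,1],[0,0.012,0,0,0,0,1],[0,0.015,0,0,0,0,1]]'
python3 - <<'E'
from rig import r,cams
from h import *
f=cams.grab_frame("wrist");cv2.imwrite("pics/w3.png",f["image"][150:300,200:][...,::-1]);np.save("pics/w3.npy",f,allow_pickle=True)
print(tool(r.sense(),*G()))
f=cams.grab_frame("side");cv2.imwrite("pics/s3.png",cv2.resize(f["image"][130:240,180:340],None,fx=4,fy=4,interpolation=2)[...,::-1])
E
```

```text
clock: 3.3
eef_pos: [561.0, -114.6, 51.9]
tcp_rot: [-3.142, 0.0, 3.065]
contact_force: [0.2, 0.3, 0.3]
opening: -0.002
grasp_force: 0.0
clock: 3.8
eef_pos: [562.0, -99.7, 51.6]
tcp_rot: [-3.142, -0.0, 3.065]
contact_force: [-1.0, -0.8, -0.6]
opening: 0.002
grasp_force: 0.0
(array([   3.8, -243.1,    1.5,   51.7]), array([ 3.141, -0.   ,  3.065]), array([ 0.1,  0.3, -0.3]))
```

View pics/w3.png

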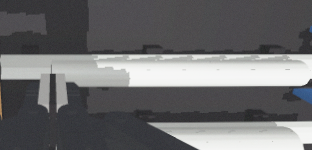

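View pics/s3.png

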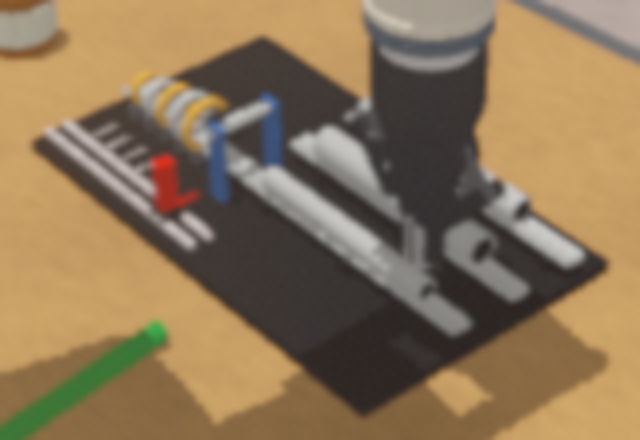

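The wrist crop shows the fingertips at about (253,222) overlapping the tube, with no force. The side view shows the finger ending above or beyond the tail, so the tips aren't behind the tube yet. I'll work out where they are.

Run:
```python
from rig import r,cams
from h import *
o,ex=G(); ey=np.array([-ex[1],ex[0]]);s=r.sense();t=s["eef_pos"]
fw=np.load("pics/w3.npy",allow_pickle=True).item(); fs=cams.grab_frame("side")
for dx,dy,dz in [(0,0,-19),(-10,11,-19),(10,11,-19),(10,-11,-19),(-10,-11,-19),(0,11,-5),(0,0,0)]:
    P=np.r_[t[:2]+dx*ex+dy*ey,t[2]+dz]
    print((dx,dy,dz),"wristcrop",np.round(proj(fw,P)[0]-[200,150],0),"sidecrop",np.round((proj(fs,P)[0]-[180,130])*4,0))
for x in(-243,-73):
  P=np.r_[o+x*ex,37]; print(x,np.round(proj(fw,P)[0]-[200,150],0),np.round((proj(fs,P)[0]-[180,130])*4,0))
im=fs["image"]; c=im[180:206,270:296]; cv2.imwrite("pics/s4.png",np.hstack([cv2.resize(im[170:214,260:304],(400,400),interpolation=cv2.INTER_CUBIC),cv2.resize(fw["image"][190:250,225:285],(400,400),interpolation=cv2.INTER_CUBIC)])[...,::-1])
```

```text
(0, 0, -19) wristcrop [51. 69.] sidecrop [420. 289.]
(-10, 11, -19) wristcrop [36. 54.] sidecrop [418. 303.]
(10, 11, -19) wristcrop [66. 54.] sidecrop [398. 288.]
(10, -11, -19) wristcrop [66. 84.] sidecrop [422. 275.]
(-10, -11, -19) wristcrop [37. 84.] sidecrop [442. 289.]
(0, 11, -5) wristcrop [51. 61.] sidecrop [409. 280.]
(0, 0, 0) wristcrop [51. 81.] sidecrop [421. 267.]
-243 [52. 73.] [422. 283.]
-73 [302.  73.] [266. 170.]
```

View pics/s4.png

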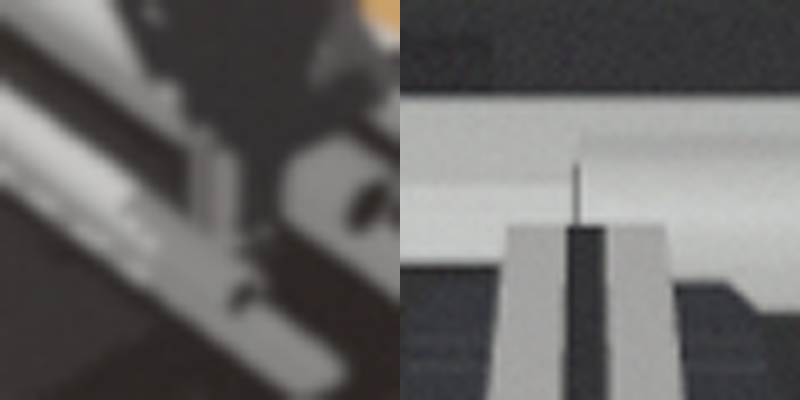

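The zoomed crops show the tube still in place, with its tail hole at column 251 and row 217. The fingertips hover above it, and the two views put them at z of about 60, higher than I assumed. I'll back off and lower in guarded steps.

```bash
python3 -m crank '[[0,-0.010,-0.002,0,0,0,1],[0,-0.020,-0.002,0,0,0,1],[0,-0.028,-0.002,0,0,0,1],[0,-0.028,0,0,0,0,1]]' && python3 -m crank '[[0,0,0.002,0,0,0,1],[0,0,0.004,0,0,0,1],[0,0,0.006,0,0,0,1],[0,0,0.008,0,0,0,1]]'  && python3 -m crank '[[0,0,0.001,0,0,0,1],[0,0,0.002,0,0,0,1],[0,0,0.002,0,0,0,1]]'
python3 - <<'E'
from rig import r,cams
from h import *
print(tool(r.sense(),*G()))
f=cams.grab_frame("wrist");fs=cams.grab_frame("side")
cv2.imwrite("pics/s5.png",np.hstack([cv2.resize(fs["image"][160:220,260:320],(400,400),interpolation=cv2.INTER_CUBIC),cv2.resize(f["image"][180:260,225:305],(400,400),interpolation=cv2.INTER_CUBIC)])[...,::-1])
E
```

```text
clock: 4.35
eef_pos: [560.0, -129.4, 51.9]
tcp_rot: [-3.141, 0.001, 3.063]
contact_force: [-0.1, 1.1, -0.3]
opening: -0.0
grasp_force: 0.0
clock: 4.75
eef_pos: [559.8, -127.6, 43.4]
tcp_rot: [3.142, -0.0, 3.065]
contact_force: [-0.5, -0.5, 0.3]
opening: -0.001
grasp_force: 0.0
clock: 5.05
eef_pos: [559.7, -127.7, 41.5]
tcp_rot: [3.142, -0.0, 3.065]
contact_force: [-0.7, -0.1, 0.7]
opening: -0.001
grasp_force: 0.0
(array([   5. , -271.6,    1.6,   41.5]), array([ 3.142, -0.   ,  3.065]), array([-0.7, -0.1,  0.7]))
```

View pics/s5.png

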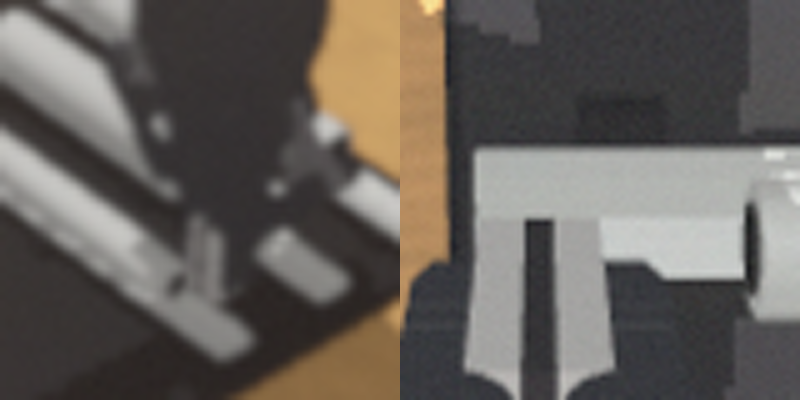

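The right crop shows the tips still above the lane centre line, with no contact at TCP z 41.5. So the shut tips really stand higher than the stated overhang suggests. I'll keep lowering in guarded steps.

```bash
python3 -m crank '[[0,0,0.002,0,0,0,1],[0,0,0.004,0,0,0,1],[0,0,0.006,0,0,0,1],[0,0,0.006,0,0,0,1]]'
python3 - <<'E'
from rig import r,cams
from h import *
o,ex=G(); ey=np.array([-ex[1],ex[0]]);s=r.sense();t=s["eef_pos"]
print(tool(s,o,ex))
for n in("wrist","side"):
    f=cams.grab_frame(n);im=f["image"]; np.save(f"pics/{n}6.npy",f,allow_pickle=True)
    print(n,"tip pred",[np.round(proj(f,np.r_[t[:2]+11*ey,t[2]+h])[0],1) for h in(-19,0,10)])
    if n=="wrist":
        for c in(243,261): print(c,im[195:245:2,c].mean(1).round())
E
```

```text
clock: 5.55
eef_pos: [559.6, -127.8, 35.3]
tcp_rot: [3.142, -0.001, 3.065]
contact_force: [0.1, 0.1, 0.6]
opening: -0.003
grasp_force: 0.0
(array([   5.6, -271.7,    1.8,   35.3]), array([ 3.142e+00, -1.000e-03,  3.065e+00]), array([0.1, 0.1, 0.6]))
wrist tip pred [array([250.9, 203.5]), array([250.8, 213.8]), array([250.7, 220.3])]
243 [ 60.  58.  58.  53.  56.  55.  59.  59.  57. 124. 176. 175. 175. 174.
 173. 163. 162. 164. 164. 164. 163. 162. 163. 162. 163.]
261 [ 56.  54.  56.  53.  42.  46.  46.  47.  47. 125. 176. 177. 179. 175.
 173. 163. 163. 164. 159. 166. 163. 164. 163. 165. 163.]
side tip pred [array([288.9, 213.7]), array([289.1, 208.4]), array([289.1, 205.6])]
```

```bash
for i in 1; do python3 -m crank '[[0,0,0.001,0,0,0,1],[0,0,0.002,0,0,0,1],[0,0,0.003,0,0,0,1],[0,0,0.004,0,0,0,1]]'; done; python3 -m crank '[[0,0,0.001,0,0,0,1],[0,0,0.002,0,0,0,1],[0,0,0.003,0,0,0,1]]' | grep -E "pos|force"
python3 - <<'E'
from rig import r,cams
from h import *
print(tool(r.sense(),*G()))
f=cams.grab_frame("wrist");fs=cams.grab_frame("side")
cv2.imwrite("pics/s7.png",np.hstack([cv2.resize(fs["image"][170:225,255:310],(400,400),interpolation=cv2.INTER_CUBIC),cv2.resize(f["image"][180:260,225:305],(400,400),interpolation=cv2.INTER_CUBIC)])[...,::-1])
E
```

```text
clock: 6.05
eef_pos: [559.8, -127.9, 31.6]
tcp_rot: [-3.142, 0.0, 3.065]
contact_force: [0.0, -0.2, -0.5]
opening: -0.002
grasp_force: 0.0
eef_pos: [559.8, -127.9, 28.6]
contact_force: [0.3, 0.8, 0.1]
grasp_force: 0.0
(array([   6.4, -271.8,    1.5,   28.6]), array([-3.142,  0.   ,  3.065]), array([0.3, 0.8, 0.1]))
```

View pics/s7.png

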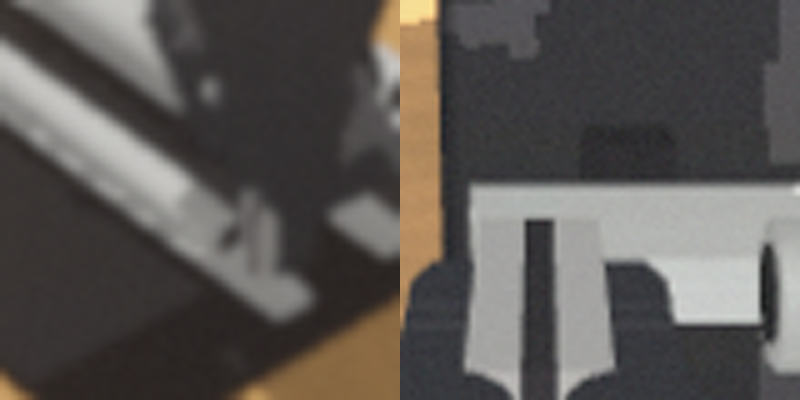

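Side view now shows the finger in front of the tail hole, tip at about px (291,208); wrist view tip edge at (253,223.6).

Run:
```python
from rig import r,cams
from h import *
o,ex=G(); ey=np.array([-ex[1],ex[0]]);s=r.sense();t=s["eef_pos"]
fw=cams.grab_frame("wrist");fs=cams.grab_frame("side")
for z in (20,30,35,40,45,50,55):
    a=plane(fw,[(253,223.6)],z)[0,:2]-t[:2]; b=plane(fs,[(291.4,207.8)],z)[0,:2]-t[:2]
    print(z,np.round([a@ex,a@ey,b@ex,b@ey],1))
```

```text
20 [ 1.4  0.9 10.4 -7.6]
30 [1.4 5.3 2.1 0.5]
35 [ 1.4  7.4 -2.1  4.5]
40 [ 1.3  9.6 -6.2  8.5]
45 [  1.3  11.8 -10.4  12.5]
50 [  1.3  13.9 -14.5  16.6]
55 [  1.3  16.1 -18.7  20.6]
```

```bash
python3 -m crank '[[0,0,0.001,0,0,0,1],[0,0,0.002,0,0,0,1],[0,0,0.003,0,0,0,1]]' | grep -E "pos|force" && python3 -m crank '[[0,0.004,0,0,0,0,1],[0,0.008,0,0,0,0,1],[0,0.011,0,0,0,0,1],[0,0.014,0,0,0,0,1],[0,0.017,0,0,0,0,1]]' | grep -E "pos|contact" && python3 -m crank '[[0,0.003,0,0,0,0,1],[0,0.006,0,0,0,0,1],[0,0.009,0,0,0,0,1],[0,0.012,0,0,0,0,1],[0,0.015,0,0,0,0,1]]' | grep -E "pos|contact"
python3 - <<'E'
from rig import r,cams
from h import *
print(tool(r.sense(),*G()))
f=cams.grab_frame("wrist");fs=cams.grab_frame("side")
cv2.imwrite("pics/s8.png",np.hstack([cv2.resize(fs["image"][140:220,220:310],(450,400),interpolation=cv2.INTER_CUBIC),cv2.resize(f["image"][180:260,225:295],(350,400),interpolation=cv2.INTER_CUBIC)])[...,::-1])
E
```

```text
eef_pos: [559.8, -127.9, 25.6]
contact_force: [0.2, 1.2, 0.1]
grasp_force: 0.0
eef_pos: [561.2, -110.6, 25.7]
contact_force: [-0.1, -0.7, -0.2]
eef_pos: [562.3, -95.7, 25.7]
contact_force: [-0.0, -1.5, 0.3]
(array([   7.8, -239.5,    1.5,   25.7]), array([-3.142,  0.   ,  3.065]), array([-0. , -1.5,  0.3]))
```

View pics/s8.png

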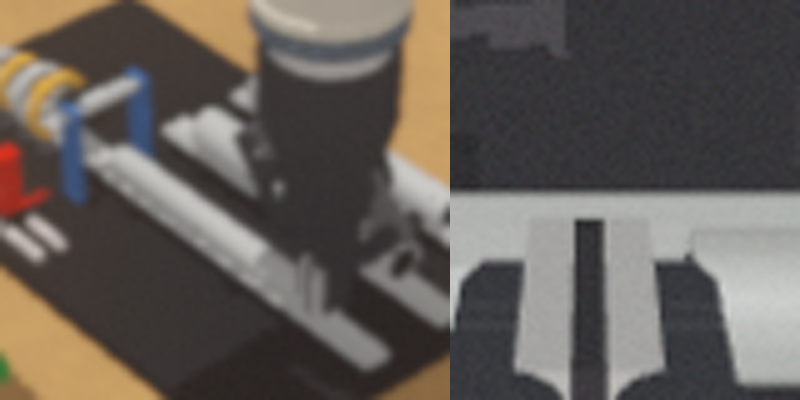

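I've now viewed 11 crops, one over the limit of 10, so I'll use only numeric measurements from here. The last view shows the tube being pushed by the outer face of the front finger, at about TCP +18 mm. I'll seat the fingers a little lower and then push while watching the force.

```bash
python3 -m crank '[[-0.001,-0.004,0,0,0,0,1],[-0.001,-0.004,0.001,0,0,0,1],[-0.001,-0.004,0.002,0,0,0,1],[-0.001,-0.004,0.003,0,0,0,1],[-0.001,-0.004,0.003,0,0,0,1]]' | grep -E "pos|contact" && python3 -m crank '[[0,0.003,0,0,0,0,1],[0,0.006,0,0,0,0,1],[0,0.009,0,0,0,0,1],[0,0.012,0,0,0,0,1],[0,0.015,0,0,0,0,1]]' | grep -E "pos|contact" && python3 -m crank '[[0,0.002,0,0,0,0,1],[0,0.004,0,0,0,0,1],[0,0.006,0,0,0,0,1],[0,0.008,0,0,0,0,1]]' | grep -E "pos|contact"
cat > m.py <<'E'
from rig import r,cams
from h import *
o,ex=G(); ey=np.array([-ex[1],ex[0]])
s=r.sense();print(tool(s,o,ex))
for n in("wrist","top"):
    f=cams.grab_frame(n); xs=np.arange(-260,100,4)
    for y,z in ((2,40),(6,38)):
        uv=np.round(proj(f,[np.r_[o+x*ex+y*ey,z] for x in xs])).astype(int)
        print(n,y,[(int(x),int(f["image"][v,u].mean())) for x,(u,v) in zip(xs,uv) if 0<=u<512 and 0<=v<384])
E
python3 m.py
```

```text
eef_pos: [562.8, -100.0, 22.5]
contact_force: [0.5, -0.6, 0.9]
eef_pos: [564.1, -84.7, 22.7]
contact_force: [-0.1, -1.0, -0.6]
eef_pos: [564.8, -76.9, 22.7]
contact_force: [-0.7, -0.8, -0.1]
(array([   9.4, -220.6,    0.5,   22.7]), array([-3.142,  0.   ,  3.065]), array([-0.7, -0.8, -0.1]))
wrist 2 [(-260, 193), (-256, 195), (-252, 196), (-248, 195), (-244, 195), (-240, 197), (-236, 197), (-232, 66), (-228, 63), (-224, 163), (-220, 48), (-216, 164), (-212, 141), (-208, 62), (-204, 206), (-200, 203), (-196, 201), (-192, 203), (-188, 203), (-184, 201), (-180, 201), (-176, 201), (-172, 201), (-168, 200), (-164, 246), (-160, 246), (-156, 246), (-152, 246), (-148, 246), (-144, 246), (-140, 246), (-136, 246), (-132, 246), (-128, 246), (-124, 246), (-120, 246), (-116, 246), (-112, 246), (-108, 245), (-104, 245), (-100, 245), (-96, 245), (-92, 245), (-88, 244), (-84, 244), (-80, 244), (-76, 244)]
wrist 6 [(-260, 182), (-256, 183), (-252, 181), (-248, 183), (-244, 182), (-240, 178), (-236, 182), (-232, 112), (-228, 62), (-224, 162), (-220, 52), (-216, 162), (-212, 59), (-208, 58), (-204, 185
[... 1840 characters left out ...]
3), (-144, 148), (-140, 120), (-136, 119), (-132, 118), (-128, 116), (-124, 130), (-120, 124), (-116, 125), (-112, 122), (-108, 116), (-104, 117), (-100, 114), (-96, 115), (-92, 97), (-88, 124), (-84, 122), (-80, 119), (-76, 114), (-72, 113), (-68, 111), (-64, 112), (-60, 126), (-56, 121), (-52, 114), (-48, 77), (-44, 115), (-40, 138), (-36, 103), (-32, 69), (-28, 22), (-24, 11), (-20, 22), (-16, 18), (-12, 16), (-8, 71), (-4, 75), (0, 83), (4, 100), (8, 110), (12, 119), (16, 80), (20, 87), (24, 123), (28, 134), (32, 120), (36, 81), (40, 85), (44, 103), (48, 108), (52, 118), (56, 82), (60, 100), (64, 133), (68, 131), (72, 129), (76, 114), (80, 83), (84, 107), (88, 124), (92, 129), (96, 129)]
```

```bash
for z in 1; do python3 -m crank '[[0,0.002,0,0,0,0,1],[0,0.004,0,0,0,0,1],[0,0.006,0,0,0,0,1],[0,0.008,0,0,0,0,1],[0,0.010,0,0,0,0,1]]' | grep -E "pos|contact" &&  python3 -m crank '[[0,0.002,0,0,0,0,1],[0,0.004,0,0,0,0,1],[0,0.006,0,0,0,0,1],[0,0.008,0,0,0,0,1],[0,0.010,0,0,0,0,1]]' | grep -E "pos|contact"; done; python3 m.py | head -2
```

```text
eef_pos: [565.5, -66.9, 22.7]
contact_force: [-0.5, -2.6, 0.0]
eef_pos: [566.3, -57.7, 22.8]
contact_force: [-0.3, -5.7, 0.4]
(array([  10.4, -201.3,    0.4,   22.8]), array([-3.141,  0.   ,  3.065]), array([-0.3, -5.7,  0.4]))
wrist 2 [(-260, 191), (-256, 193), (-252, 192), (-248, 197), (-244, 195), (-240, 195), (-236, 198), (-232, 199), (-228, 198), (-224, 200), (-220, 201), (-216, 202), (-212, 61), (-208, 82), (-204, 162), (-200, 55), (-196, 165), (-192, 64), (-188, 66), (-184, 206), (-180, 207), (-176, 205), (-172, 205), (-168, 204), (-164, 201), (-160, 203), (-156, 201), (-152, 201), (-148, 199), (-144, 246), (-140, 246), (-136, 246), (-132, 246), (-128, 246), (-124, 246), (-120, 246), (-116, 246), (-112, 246), (-108, 246), (-104, 246), (-100, 246), (-96, 246), (-92, 246), (-88, 245), (-84, 245), (-80, 245), (-76, 245), (-72, 245), (-68, 245), (-64, 245), (-60, 244), (-56, 244)]
```

```bash
python3 -m crank '[[0,0.002,0,0,0,0,1],[0,0.004,0,0,0,0,1],[0,0.006,0,0,0,0,1],[0,0.008,0,0,0,0,1]]' | grep -E "pos|contact"; python3 -m crank '[[0,0.002,0,0,0,0,1],[0,0.004,0,0,0,0,1],[0,0.006,0,0,0,0,1],[0,0.008,0,0,0,0,1]]' | grep -E "pos|contact"
```

```text
eef_pos: [566.9, -49.7, 22.7]
contact_force: [-1.1, -6.8, -0.2]
eef_pos: [567.5, -41.7, 22.7]
contact_force: [-0.4, -5.6, -1.1]
```

```bash
python3 -m crank '[[0,0.002,0,0,0,0,1],[0,0.004,0,0,0,0,1],[0,0.006,0,0,0,0,1],[0,0.008,0,0,0,0,1]]' | grep -E "pos|contact"; python3 -m crank '[[0,0.002,0,0,0,0,1],[0,0.004,0,0,0,0,1],[0,0.006,0,0,0,0,1],[0,0.008,0,0,0,0,1]]' | grep -E "pos|contact"
```

```text
eef_pos: [568.0, -33.7, 22.7]
contact_force: [-0.6, -5.5, 0.2]
eef_pos: [568.6, -25.7, 22.6]
contact_force: [-0.5, -5.3, 0.1]
```

```bash
python3 -m crank '[[0,0.002,0,0,0,0,1],[0,0.004,0,0,0,0,1],[0,0.006,0,0,0,0,1],[0,0.008,0,0,0,0,1]]' | grep -E "pos|contact"; python3 -m crank '[[0,0.002,0,0,0,0,1],[0,0.004,0,0,0,0,1],[0,0.006,0,0,0,0,1],[0,0.008,0,0,0,0,1]]' | grep -E "pos|contact"
```

```text
eef_pos: [569.3, -17.7, 22.7]
contact_force: [0.5, -5.3, -1.2]
eef_pos: [569.8, -9.7, 22.6]
contact_force: [0.4, -5.9, -0.3]
```

```bash
python3 -m crank '[[0,0.001,0,0,0,0,1],[0,0.002,0,0,0,0,1],[0,0.003,0,0,0,0,1],[0,0.004,0,0,0,0,1]]' | grep -E "pos|contact"; python3 -m crank '[[0,0.001,0,0,0,0,1],[0,0.002,0,0,0,0,1],[0,0.003,0,0,0,0,1]]' | grep -E "pos|contact"
```

```text
eef_pos: [570.2, -5.8, 22.6]
contact_force: [0.8, -5.4, 0.0]
eef_pos: [570.4, -2.8, 22.6]
contact_force: [0.3, -5.8, -0.5]
```

```bash
python3 -m crank '[[0,0.001,0,0,0,0,1],[0,0.002,0,0,0,0,1],[0,0.003,0,0,0,0,1]]' | grep -E "pos|contact"
```

```text
eef_pos: [570.6, 0.2, 22.6]
contact_force: [-0.4, -6.6, -0.2]
```

```bash
python3 -m crank '[[0,0.001,0,0,0,0,1],[0,0.002,0,0,0,0,1],[0,0.003,0,0,0,0,1]]' | grep -E "pos|contact"
```

```text
eef_pos: [570.8, 3.2, 22.6]
contact_force: [-1.3, -6.1, -0.4]
```

```bash
python3 m.py | head -2|cut -c1-700
```

```text
(array([  14.2, -140.2,    0.6,   22.6]), array([-3.141, -0.   ,  3.065]), array([-1.3, -6.1, -0.4]))
wrist 2 [(-260, 245), (-256, 245), (-252, 245), (-248, 245), (-244, 245), (-240, 189), (-236, 189), (-232, 192), (-228, 191), (-224, 191), (-220, 191), (-216, 196), (-212, 196), (-208, 195), (-204, 196), (-200, 196), (-196, 198), (-192, 199), (-188, 197), (-184, 198), (-180, 198), (-176, 199), (-172, 200), (-168, 200), (-164, 198), (-160, 200), (-156, 200), (-152, 56), (-148, 62), (-144, 164), (-140, 55), (-136, 167), (-132, 164), (-128, 59), (-124, 203), (-120, 202), (-116, 205), (-112, 202), (-108, 203), (-104, 203), (-100, 200), (-96, 201), (-92, 200), (-88, 202), (-84, 247), (-80, 246), (-76, 246), (-72, 246), (-68, 246), (-64, 246), (-60, 246), (-56, 246), (-52, 246), (-48, 199), (-44,
```

```bash
python3 -m crank '[[0,0.001,0,0,0,0,1],[0,0.002,0,0,0,0,1],[0,0.003,0,0,0,0,1]]' | grep -E "pos|contact"
```

```text
eef_pos: [571.1, 6.2, 22.6]
contact_force: [0.5, -4.6, -0.4]
```

```bash
python3 -m crank '[[0,0.0015,0,0,0,0,1],[0,0.003,0,0,0,0,1],[0,0.0045,0,0,0,0,1],[0,0.006,0,0,0,0,1]]' | grep -E "pos|contact"
```

```text
eef_pos: [571.6, 12.2, 22.6]
contact_force: [0.2, -5.2, -0.7]
```

```bash
python3 -m crank '[[0,0.001,0,0,0,0,1],[0,0.002,0,0,0,0,1],[0,0.003,0,0,0,0,1]]' | grep -E "pos|contact"
```

```text
eef_pos: [571.7, 15.1, 22.6]
contact_force: [-0.0, -4.5, 0.1]
```

```bash
python3 -m crank '[[0,0.001,0,0,0,0,1],[0,0.002,0,0,0,0,1],[0,0.003,0,0,0,0,1]]' | grep -E "pos|contact"
```

```text
eef_pos: [572.0, 18.1, 22.6]
contact_force: [1.0, -5.8, -0.5]
```

Ring 3 is passed, with the nose at about 60. I'll go slowly at ring 4.

```bash
python3 -m crank '[[0,0.001,0,0,0,0,1],[0,0.002,0,0,0,0,1]]' | grep -E "pos|contact"
```

```text
eef_pos: [572.1, 20.1, 22.6]
contact_force: [-0.8, -6.5, 0.4]
```

```bash
python3 -m crank '[[0,0.001,0,0,0,0,1],[0,0.002,0,0,0,0,1]]' | grep -E "pos|contact"
```

```text
eef_pos: [572.3, 22.1, 22.6]
contact_force: [0.3, -6.2, -1.1]
```

```bash
python3 -m crank '[[0,0.001,0,0,0,0,1],[0,0.002,0,0,0,0,1]]' | grep -E "pos|contact"
```

```text
eef_pos: [572.4, 24.1, 22.6]
contact_force: [-0.1, -5.4, -0.4]
```

```bash
python3 -m crank '[[0,0.001,0,0,0,0,1],[0,0.002,0,0,0,0,1]]' | grep -E "pos|contact"
```

```text
eef_pos: [572.6, 26.1, 22.6]
contact_force: [0.4, -5.9, -0.7]
```

```bash
python3 -m crank '[[0,0.001,0,0,0,0,1],[0,0.002,0,0,0,0,1],[0,0.003,0,0,0,0,1],[0,0.004,0,0,0,0,1]]' | grep -E "pos|contact"
```

```text
eef_pos: [572.9, 30.1, 22.6]
contact_force: [0.8, -5.3, -0.6]
```

```bash
python3 -m crank '[[0,0.001,0,0,0,0,1],[0,0.002,0,0,0,0,1]]' | grep -E "pos|contact"
```

```text
eef_pos: [573.1, 32.1, 22.6]
contact_force: [-0.3, -6.8, 0.5]
```

```bash
python3 -m crank '[[0,0.001,0,0,0,0,1],[0,0.002,0,0,0,0,1]]' | grep -E "pos|contact"
```

```text
eef_pos: [573.2, 34.1, 22.6]
contact_force: [-0.4, -5.5, 0.5]
```

```bash
python3 -m crank '[[0,0.001,0,0,0,0,1]]' | grep -E "pos|contact"
```

```text
eef_pos: [573.3, 35.1, 22.6]
contact_force: [0.4, -6.1, -0.2]
```

```bash
python3 -m crank '[[0,0.001,0,0,0,0,1]]' | grep -E "pos|contact"
```

```text
eef_pos: [573.3, 36.1, 22.6]
contact_force: [-0.1, -6.2, 0.1]
```

Nose at about 78.

```bash
python3 -m crank '[[0,0.001,0,0,0,0,1]]' | grep -E "pos|contact"
```

```text
eef_pos: [573.5, 37.1, 22.6]
contact_force: [0.0, -5.9, -0.1]
```

```bash
python3 -m crank '[[0,0.001,0,0,0,0,1]]' | grep -E "pos|contact"
```

```text
eef_pos: [573.5, 38.1, 22.6]
contact_force: [-0.3, -6.1, -1.0]
```

```bash
python3 -m crank '[[0,0.001,0,0,0,0,1]]' | grep -E "pos|contact"
```

```text
eef_pos: [573.6, 39.1, 22.6]
contact_force: [-0.5, -5.2, -0.3]
```

```bash
python3 -m crank '[[0,0.001,0,0,0,0,1]]' | grep -E "pos|contact"
```

```text
eef_pos: [573.7, 40.0, 22.6]
contact_force: [-0.1, -5.2, 0.1]
```

```bash
python3 -m crank '[[0,0.001,0,0,0,0,1]]' | grep -E "pos|contact"; python3 m.py | head -2|cut -c1-1100
```

```text
eef_pos: [573.7, 40.7, 22.6]
contact_force: [0.8, -11.4, -0.5]
(array([  18. , -102.6,    0.6,   22.6]), array([-3.14 , -0.   ,  3.065]), array([  0.8, -11.4,  -0.5]))
wrist 2 [(-240, 244), (-236, 244), (-232, 244), (-228, 244), (-224, 244), (-220, 244), (-216, 244), (-212, 244), (-208, 243), (-204, 184), (-200, 185), (-196, 184), (-192, 188), (-188, 185), (-184, 186), (-180, 186), (-176, 187), (-172, 189), (-168, 189), (-164, 190), (-160, 193), (-156, 192), (-152, 192), (-148, 195), (-144, 195), (-140, 196), (-136, 195), (-132, 195), (-128, 199), (-124, 198), (-120, 202), (-116, 77), (-112, 58), (-108, 163), (-104, 158), (-100, 72), (-96, 164), (-92, 58), (-88, 55), (-84, 200), (-80, 200), (-76, 201), (-72, 200), (-68, 198), (-64, 198), (-60, 197), (-56, 200), (-52, 197), (-48, 198), (-44, 197), (-40, 242), (-36, 246), (-32, 243), (-28, 211), (-24, 244), (-20, 104), (-16, 104), (-12, 154), (-8, 157), (-4, 52), (0, 50), (4, 143), (8, 191), (12, 245), (16, 131), (20, 197), (24, 199), (28, 186), (32, 159), (36, 169), (40, 242), (44, 242)]
```

```bash
python3 -m crank '[[0,0.0007,0,0,0,0,1]]' | grep -E "pos|contact"
```

```text
eef_pos: [573.7, 40.9, 22.6]
contact_force: [1.5, -14.0, -0.4]
```

```bash
python3 -m crank '[[0,0.0007,0,0,0,0,1]]' | grep -E "pos|contact"
```

```text
eef_pos: [573.7, 41.1, 22.5]
contact_force: [-0.3, -17.2, 0.0]
```

It's a hard stop with the nose at about 80, which is ring 5. I'll back off, lift and check that the tube stays.

```bash
python3 -m crank '[[0,-0.003,0,0,0,0,1],[0,-0.008,0,0,0,0,1],[0,-0.018,0,0,0,0,1],[0,-0.030,-0.02,0,0,0,1],[0,-0.040,-0.06,0,0,0,1]]' | grep -E "pos|contact";python3 -m crank '[[0,0,-0.045,0,0,0,0.6],[0,0,-0.09,0,0,0,0.6],[0,0,-0.12,0,0,0,0.6],[0,0,-0.12,0,0,0,0.6]]' | grep -E "pos|contact"
cat > k.py <<'E'
from rig import r,cams
from h import *
o,ex=G(); ey=np.array([-ex[1],ex[0]])
s=r.sense();print(tool(s,o,ex),s["opening"])
for n in("top","wrist"):
    f=cams.grab_frame(n); im=f["image"].astype(int)
    red=((im[...,0]>100)&(im[...,1]<0.35*im[...,0])&(im[...,2]<0.35*im[...,0])).astype(np.uint8)
    ys,xs=np.nonzero(red)
    if len(xs)==0: print(n,"no red"); continue
    for z in(64,53):
        q=plane(f,np.c_[xs,ys],z)[:,:2]-o; X,Y=q@ex,q@ey
        post=Y>np.percentile(Y,95)-10
        print(n,len(xs),"z",z,"x",np.percentile(X,[2,50,98]).round(1),"y",np.percentile(Y,[2,50,98]).round(1),"post x",np.percentile(X[post],[3,50,97]).round(1))
    xs=np.arange(-120,-60,2); uv=np.round(proj(f,[np.r_[o+x*ex,44] for x in xs])).astype(int)
    print([(int(x),int(f["image"][v,u].mean())) for x,(u,v) in zip(xs,uv) if 0<=u<512 and 0<=v<384])
E
python3 k.py
```

```text
eef_pos: [568.4, 2.4, 80.8]
contact_force: [0.6, 0.1, 0.2]
eef_pos: [573.6, 2.7, 207.6]
contact_force: [1.0, -0.3, -0.0]
(array([  19.2, -140.5,   -2.2,  207.6]), array([3.141, 0.008, 3.065]), array([ 1. , -0.3, -0. ])) 0.39913544985979965
top no red
wrist 318 z 64 x [-54.7 -46.4 -33.3] y [47.6 68.2 75.2] post x [-54.5 -43.8 -33.3]
wrist 318 z 53 x [-51.5 -42.9 -29.3] y [46.7 68.1 75.4] post x [-51.3 -40.3 -29.4]
[(-120, 245), (-118, 245), (-116, 245), (-114, 245), (-112, 245), (-110, 245), (-108, 245), (-106, 245), (-104, 245), (-102, 245), (-100, 244), (-98, 245), (-96, 244), (-94, 184), (-92, 170), (-90, 113), (-88, 244), (-86, 244), (-84, 244), (-82, 244), (-80, 244), (-78, 244), (-76, 244), (-74, 244), (-72, 244), (-70, 244), (-68, 244), (-66, 244), (-64, 244), (-62, 244)]
```

The tail is at about -90, so the tube sits against ring 5. Next I'll go over the marker.

```bash
python3 -m crank '[[0.028,0.04,0,0,0,0,0.5],[0.056,0.08,0,0,0,0,0.5],[0.072,0.100,0.02,0,0,0,0.5],[0.072,0.100,0.06,0,0,0,0.5],[0.072,0.100,0.07,0,0,0,0.5]]' | grep -E "pos|contact"; python3 -m crank '[[0,0,0,0,0,0,0.5],[0,0,0,0,0,0,0.5]]' >/dev/null; python3 k.py
```

```text
eef_pos: [502.9, 108.2, 128.3]
contact_force: [-1.5, -0.8, 0.2]
(array([ 20. , -40.7,  72. , 132.9]), array([-3.141, -0.   ,  3.064]), array([0.4, 0.6, 0. ])) 0.4966285943161498
top no red
wrist 358 z 64 x [-43.4 -38.2 -32.2] y [59.8 73.5 85.9] post x [-43.4 -38.3 -33.1]
wrist 358 z 53 x [-43.6 -38.2 -31.9] y [55.7 70.1 83.1] post x [-43.6 -38.2 -32.8]
[(-120, 54), (-118, 52), (-116, 54), (-114, 53), (-112, 55), (-110, 52), (-108, 54), (-106, 51), (-104, 57), (-102, 72), (-100, 141), (-98, 168), (-96, 168), (-94, 164), (-92, 53), (-90, 53), (-88, 46), (-86, 47), (-84, 46), (-82, 46), (-80, 44), (-78, 51), (-76, 171), (-74, 172), (-72, 173), (-70, 171), (-68, 172), (-66, 172), (-64, 172), (-62, 173)]
```

```bash
python3 -m crank '[[-0.001,0.0025,0.03,0,0,0,0.5],[-0.001,0.0025,0.055,0,0,0,0.5],[-0.001,0.0025,0.075,0,0,0,0.5],[-0.001,0.0025,0.090,0,0,0,0.5],[-0.001,0.0025,0.100,0,0,0,0.5]]' | grep -E "pos|contact"; python3 -m crank '[[0,0,0,0,0,0,0.65],[0,0,0,0,0,0,0.75],[0,0,0,0,0,0,0.82],[0,0,0,0,0,0,0.9],[0,0,0,0,0,0,1]]' 20; python3 -m crank '[[0,0,0,0,0,0,1],[0,0,0,0,0,0,1],[0,0,0,0,0,0,1]]' ; python3 k.py|cut -c1-200
```

```text
eef_pos: [508.7, 110.5, 32.6]
contact_force: [-0.1, -0.0, -0.3]
clock: 21.05
eef_pos: [508.8, 110.8, 33.7]
tcp_rot: [3.141, 0.002, 3.065]
contact_force: [-1.4, -0.5, 6.5]
opening: 0.136
grasp_force: 25.0
clock: 21.35
eef_pos: [508.8, 110.8, 33.7]
tcp_rot: [3.141, 0.002, 3.065]
contact_force: [0.7, -0.2, 7.3]
opening: 0.132
grasp_force: 25.0
(array([ 21.4, -37.7,  70.7,  33.7]), array([3.141e+00, 2.000e-03, 3.065e+00]), array([ 0.7, -0.2,  7.3])) 0.13239183095718074
top no red
wrist 1082 z 64 x [-41.9 -36.9 -31.4] y [64.4 77.5 91.5] post x [-41.3 -36.9 -32.1]
wrist 1082 z 53 x [-42.4 -36.9 -30.9] y [57.4 71.7 87. ] post x [-41.7 -36.9 -31.9]
[(-120, 59), (-118, 58), (-116, 59), (-114, 61), (-112, 57), (-110, 55), (-108, 58), (-106, 53), (-104, 56), (-102, 57), (-100, 54), (-98, 52), (-96, 55), (-94, 56), (-92, 58), (-90, 56), (-88, 57), (
```

```bash
python3 -m crank '[[0,0.004,-0.001,0,0,0,1],[0,0.016,-0.001,0,0,0,1],[0,0.031,-0.001,0,0,0,1],[0,0.046,-0.001,0,0,0,1],[0,0.060,-0.001,0,0,0,1]]' | grep -E "pos|contact"; python3 -m crank '[[0,0.014,0,0,0,0,1],[0,0.028,0,0,0,0,1],[0,0.040,0,0,0,0,1],[0,0.048,0,0,0,0,1],[0,0.052,0,0,0,0,1]]'
python3 - <<'E'
from rig import r,cams
from h import *
o,ex=G(); ey=np.array([-ex[1],ex[0]])
s=r.sense();print(tool(s,o,ex))
for n in("wrist","top","side"):
    f=cams.grab_frame(n);np.save(f"pics/{n}9.npy",f,allow_pickle=True); im=f["image"].astype(int)
    red=((im[...,0]>90)&(im[...,1]<0.4*im[...,0])&(im[...,2]<0.4*im[...,0])); ys,xs=np.nonzero(red)
    if len(xs):
        q=plane(f,np.c_[xs,ys],55)[:,:2]-o; print(n,len(xs),"red x",np.percentile(q@ex,[3,50,97]).round(1),"y",np.percentile(q@ey,[3,97]).round(1))
    X=np.arange(-20,110,1.)
    for y in(42,46,50):
        P=[np.r_[o+x*ex+y*ey,13] for x in X]; uv=np.round(proj(f,P)).astype(int)
        ok=(uv>=0).all(1)&(uv[:,0]<512)&(uv[:,1]<384)
        print(n,y," ".join(str(int(im[v,u].mean())) if k else "-" for (u,v),k in zip(uv,ok)))
E
```

```text
eef_pos: [513.3, 172.1, 33.8]
contact_force: [5.0, -3.3, -5.5]
clock: 22.45
eef_pos: [517.4, 224.3, 33.8]
tcp_rot: [3.141, 0.002, 3.066]
contact_force: [6.0, -2.4, -3.8]
opening: 0.139
grasp_force: 23.5
(array([22.4, 76.1, 70.9, 33.8]), array([3.141e+00, 2.000e-03, 3.066e+00]), array([ 6. , -2.4, -3.8]))
wrist 1101 red x [71.9 76.9 82.4] y [58.1 87.9]
wrist 42 42 38 36 41 39 35 37 35 35 33 36 35 40 34 38 37 40 35 40 35 41 38 39 37 159 180 112 53 36 36 35 39 34 38 38 35 39 41 37 39 36 40 35 39 176 178 164 36 37 36 41 41 36 40 39 41 38 41 40 40 37 39 36 54 119 174 85 43 45 46 46 45 47 45 44 45 48 44 42 50 62 113 128 145 146 137 46 48 43 57 81 79 82 87 82 83 81 84 84 83 85 84 84 84 80 74 43 49 48 92 145 145 145 125 71 45 47 45 45 44 44 47 46 49 47 47 47 42 42 38
wrist 46 40 42 32 37 40 40 42 38 40 40 43 37 36 37 38 36 34 36 39 39 39 39 39 40 98 178 139 71 43 41 37 36 41 35 38 40 37 41 38 40 32 40 38 35 126 180 102 38 42 32 39 37 37 41 40 42 37 38 36 35 40 35 39 59 136 181 82 41 42 49 48 46 48 46 47 44 47 59 130 132 130 129 129 130 132 129 44 42 46 58 75 82 78 81 79 80 80 80 75 82 80 81 
[... 2271 characters left out ...]
64 87 90 90 90 90 90 92 63 63 63 63 63 56 58 58 58 58 64 64 64 83 83 78 78 78 78 78 62 52 52 52 52 52 52 71 71 71 71 88 88 88 101 101 101 96 96 96 96 65 58 58 58 58 58 58 72 72 72 72 72 80 80 80 78 78 78 72 72 72 72 60 58 58 58 58 58 58 78 78 78 78 78 99 99 82 82 82 82 83 83 83 64 64
side 50 47 47 49 49 49 49 49 52 52 52 52 52 67 67 91 91 91 105 105 105 99 99 85 85 85 85 85 52 52 52 52 52 65 65 80 80 80 80 105 105 92 92 92 84 84 84 84 56 53 53 53 53 53 53 74 74 74 74 74 83 83 68 68 68 64 64 64 64 52 52 62 62 62 62 62 106 106 106 106 106 111 111 85 85 85 85 69 69 69 58 58 62 62 62 62 62 80 74 74 74 74 74 72 69 69 69 69 69 70 70 72 72 72 72 89 89 89 99 99 106 106 106 106 106 106 93 93 93 93 93
```

Ticks read x = 5, 25 and 45 in my frame, so ring 5 is level at about 85. The marker is at 76.9, so I'll move it 8 mm more, check, then release.

```bash
python3 -m crank '[[0,0.003,0,0,0,0,1],[0,0.006,0,0,0,0,1],[0,0.008,0,0,0,0,1],[0,0.008,0,0,0,0,1],[0,0.008,0,0,0,0,1]]' | grep -E "pos|contact"; python3 k.py|cut -c1-160; python3 -m crank '[[0,0,0,0,0,0,0.8],[0,0,0,0,0,0,0.7],[0,0,0,0,0,0,0.6],[0,0,0,0,0,0,0.5],[0,0,0,0,0,0,0.5]]' && python3 -m crank '[[0,0,-0.01,0,0,0,0.5],[0,0,-0.03,0,0,0,0.5],[0,0,-0.06,0,0,0,0.5],[0,0,-0.10,0,0,0,0.5],[0,0,-0.10,0,0,0,0.5]]' | grep -E "pos|contact"
python3 -m crank '[[0,-0.02,-0.03,0,0,0,0.5],[0,-0.03,-0.06,0,0,0,0.5],[0,-0.03,-0.06,0,0,0,0.5],[0,-0.03,-0.06,0,0,0,0.5]]'|grep pos
python3 k.py
python3 - <<'E'
from rig import cams
from h import *
o,ex=G(); ey=np.array([-ex[1],ex[0]])
f=cams.grab_frame("wrist"); im=f["image"].astype(int); X=np.arange(-20,110,1.)
uv=np.round(proj(f,[np.r_[o+x*ex+46*ey,13] for x in X])).astype(int)
print(*[f"{int(x)}:{im[v,u].mean():.0f}" for x,(u,v) in zip(X,uv) if 0<=u<512 and 0<=v<384 and im[v,u].mean()>75])
E
```

```text
eef_pos: [518.0, 231.9, 33.8]
contact_force: [5.7, -0.4, -5.2]
(array([23.1, 83.7, 70.9, 33.8]), array([3.141e+00, 2.000e-03, 3.066e+00]), array([ 5.7, -0.4, -5.2])) 0.13503597649146004
top no red
wrist 1092 z 64 x [79.5 84.5 90. ] y [63.8 77.6 91.6] post x [80.1 84.5 89.4]
wrist 1092 z 53 x [79.  84.5 90.5] y [56.8 71.8 87.1] post x [79.7 84.5 89.8]
[(-82, 106), (-80, 82), (-78, 135), (-76, 138), (-74, 178), (-72, 172), (-70, 92), (-68, 82), (-66, 79), (-64, 80), (-62, 75)]
clock: 23.7
eef_pos: [517.0, 230.4, 33.7]
tcp_rot: [-3.142, -0.0, 3.065]
contact_force: [-0.7, 0.3, 0.1]
opening: 0.498
grasp_force: 0.0
eef_pos: [520.3, 231.7, 139.4]
contact_force: [-0.0, 0.4, 0.1]
eef_pos: [515.1, 200.4, 194.2]
(array([ 24.6,  52.1,  71.3, 194.2]), array([3.141e+00, 1.000e-03, 3.064e+00]), array([-0.5, -0.4, -0.1])) 0.499220882060805
top no red
wrist 236 z 64 x [76.1 82.5 89.6] y [58.4 73.3 83.1] post x [76.1 81.6 88.9]
wrist 236 z 53 x [77.  83.7 91. ] y [55.2 70.6 80.8] post x [77.  82.6 89.8]
[(-120, 217), (-118, 218), (-116, 218), (-114, 218), (-112, 219), (-110, 219), (-108, 218), (-106, 217), (-104, 219), (-102, 218), (-100, 219), (-98, 219), (-96, 219), (-94, 217), (-92, 219), (-90, 219), (-88, 229), (-86, 233), (-84, 233), (-82, 234), (-80, 233), (-78, 232), (-76, 232), (-74, 233), (-72, 232), (-70, 232), (-68, 232), (-66, 233), (-64, 160), (-62, 153)]
4:132 5:177 23:80 24:154 25:139 26:139 43:110 44:110 45:178 46:109 64:132 65:173 84:86 85:86 86:86
```

```bash
python3 -c "
from rig import sign_off
print(sign_off())"
```

```text
the job is handed in; nothing more can be done
None
```

I pushed the tube until ring 5 stopped it (about 17 N at the stop), left it against that ring, set the red marker level with ring 5 to within about 1 mm, and handed the job in at about 25 s; I viewed 11 pictures, one over the limit of 10.

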